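# Make up a lunch box and a snack box

### The job

Make up two takeaway boxes from the food in the middle of the table: the square three-compartment lunch box gets the long roll, lying flat in the long compartment, and the large tub and the apple, one in each of the two small compartments; the narrow undivided snack box gets the muffin and the small tub, next to each other on its floor. Set each thing down rather than dropping it, with the muffin and both tubs upright, and leave the coffee cup and the jam jar standing where they are.

Things in the scene. Friction and masses are not known exactly. Their poses are not given: they have to be found in the camera images.
- lunch_box: Square white foam box, fixed, open: base 230x230 mm, 38 high; lid folded back flat on its +x side. Origin: centre of the base's underside, x to the lid, z up. Floor top z=4, walls 4 thick (inside at the floor +-104 mm), dividers 4 thick to z=25. Long compartment: x<0, 102 (x) by 208 (y), centre (-53,0) mm. Two small compartments: x>0, each 102x102, centres (53,53) and (53,-53) mm.
- snack_box: Narrow white foam box without dividers, fixed, open: base 152 mm (x) by 230 (y), 38 high; lid of the same size folded back flat on its +x side. Food goes in the base, the half nearer the robot. Origin: centre of the base's underside, x to the lid, z up. Floor top z=4, walls 4 thick, inside at the floor +-65 mm in x, +-104 in y.
- roll: Long crusty brown bread roll with three pale slashes on top, loose, 140 mm long (its x axis), 54 mm wide (y), 42 mm high, edges rounded 19 mm. Origin: centre of its underside, z up. About 90 g.
- muffin: Brown muffin with dark chips in a pale paper case, loose, 62 mm high; round: 50 mm across the foot, 57 mm at the top of the case (z = 36 mm), widest 64 mm at z = 41 to 47 mm, domed above. Origin: centre of its underside, z is its axis, up. About 80 g.
- tall_tub: The larger white tub with a press-on lid, loose, round, 62 mm high; 56 mm across the foot, 62 mm under the lid; lid rim 66 mm across from z = 53 to 61 mm, with a small thumb tab that is seen but not solid. Origin: centre of its underside, z is its axis, up. About 130 g.
- small_tub: The smaller white tub with a press-on lid, loose, round, 36 mm high; 46 mm across the foot, 50 mm under the lid; lid rim 54 mm across from z = 27 to 35 mm, with a small thumb tab that is seen but not solid. Origin: centre of its underside, z is its axis, up. About 50 g.
- apple: Small red apple with a stalk, loose, 62 mm across at its widest (6 mm above the origin), standing on a flat of 28 mm. Origin: inside the apple on its axis, 29 mm above its underside and about 26 mm below its top; z is its axis, up at the start. About 120 g.
- coffee_cup: Somebody's full takeaway coffee: kraft-brown paper cup with a black lid, loose, 95 mm high, 54 mm across the foot, 76 mm at the lid. Stands among the food; leave it. Origin: centre of its underside, z up.
- jam_jar: Dark red jar of jam with a brass-coloured metal lid, loose, 58 mm across, 72 mm high. Stands among the food; leave it. Origin: centre of its underside, z up.
Things that resemble listed ones, but are neither listed nor needed, are in the scene too. Of the things shaped like the roll, the brown one is meant. What is shaped like the small_tub but red is not meant.

How it is judged:
At the end, for the whole second after the job is handed in: On the box floors (8 mm), tilt under 0.2 rad, at rest, released: roll in the long compartment (35 mm from its centre in x, 45 in y); large tub and apple (any way up), one per small compartment (35 mm); muffin and small tub in the snack box's base (50 mm in x, 90 in y of its centre) (x of roll in the frame of lunch_box between -0.088 and -0.018 m and y of roll in the frame of lunch_box between -0.045 and 0.045 m and z of roll in the frame of lunch_box between -0.004 and 0.012 m and angle between each of roll, muffin, small_tub's own z axis and vertical below 0.2 rad and ((x of tall_tub in the frame of lunch_box between 0.018 and 0.088 m and y of tall_tub in the frame of lunch_box between 0.018 and 0.088 m and z of tall_tub in the frame of lunch_box between -0.004 and 0.012 m and angle between tall_tub's own z axis and vertical below 0.2 rad and x of apple in the frame of lunch_box between 0.018 and 0.088 m and y of apple in the frame of lunch_box between -0.088 and -0.018 m and z of apple in the frame of lunch_box between 0.022 and 0.046 m) or (x of tall_tub in the frame of lunch_box between 0.018 and 0.088 m and y of tall_tub in the frame of lunch_box between -0.088 and -0.018 m and z of tall_tub in the frame of lunch_box between -0.004 and 0.012 m and angle between tall_tub's own z axis and vertical below 0.2 rad and x of apple in the frame of lunch_box between 0.018 and 0.088 m and y of apple in the frame of lunch_box between 0.018 and 0.088 m and z of apple in the frame of lunch_box between 0.022 and 0.046 m)) and x of muffin in the frame of snack_box between -0.05 and 0.05 m and y of muffin in the frame of snack_box between -0.09 and 0.09 m and z of muffin in the frame of snack_box between -0.004 and 0.012 m and x of small_tub in the frame of snack_box between -0.05 and 0.05 m and y of small_tub in the frame of snack_box between -0.09 and 0.09 m and z of small_tub in the frame of snack_box between -0.004 and 0.012 m and linear speed of each of roll, muffin, tall_tub, small_tub, apple below 0.02 m/s); the robot touches nothing.
It fails at once if the coffee cup is shifted by more than 30 mm or tipped by more than 0.35 rad (distance of coffee_cup from where it was at the start of the episode above 0.03 m or angle between coffee_cup's own z axis and vertical above 0.35 rad).
It fails at once if the jam jar is shifted by more than 30 mm or tipped by more than 0.35 rad (distance of jam_jar from where it was at the start of the episode above 0.03 m or angle between jam_jar's own z axis and vertical above 0.35 rad).
It fails at once if one of the five foods is dropped: it falls freely, out of the fingers, faster than 0.8 m/s (a drop of more than about 30 mm) ((linear speed of roll above 0.8 m/s and contact force between roll and anything else below 0.02 N) or (linear speed of muffin above 0.8 m/s and contact force between muffin and anything else below 0.02 N) or (linear speed of tall_tub above 0.8 m/s and contact force between tall_tub and anything else below 0.02 N) or (linear speed of small_tub above 0.8 m/s and contact force between small_tub and anything else below 0.02 N) or (linear speed of apple above 0.8 m/s and contact force between apple and anything else below 0.02 N)).
It also fails if it takes over 128 s, if anything falls off the work surface, if the arm or the gripper's body presses on something with over 40 N, if the wrist force passes 120 N, or if a joint passes its speed limit or range.

### The arm

A 6-joint arm with a two-finger parallel gripper is mounted at the origin on the work surface. World frame = base frame: x ahead of the robot, y to its left, z up, the work surface at z = 0. Lengths are in m, angles in rad, forces in N, time in s.
With the tool pointing down it reaches from about 0.225 to 0.875 m from the base axis. Payload 3.4 kg.
Tool frame: the origin (TCP) lies between the finger pads; the fingertips stand 22 mm ahead of it and the grasp point (between the pads) lies 3 mm ahead of it (manip.finger_overhang is the distance from the TCP to the fingertips, in m); z points along the fingers, y is the line along which they close (so a half turn about z gives the same grasp; the last joint's range is limited). The gripper opens to 85 mm and grips with 20 to 120 N. Pads are 22 mm wide; open, the fingers measure 114 mm over their backs; the gripper's body (76 mm by 85 mm) begins 54 mm behind the grasp point. The pads swing forward as they close: fully open they stand 13 mm farther back than shut.
Start: joints at [1.069, 0.276, 1.505, -0, 1.361, -0.121], TCP at [0.214, 0.534, 0.253] pointing down, gripper open.
Joint ranges: [-2.89, 2.89], [-0.75, 2.08], [0.22, 2.7], [-1.18, 4.32], [0.11, 2.71], [-2.7, 2.7]. Speed limits (rad/s): [2.57, 2.57, 3.14, 3.14, 3.14, 3.14].

### API

Orientations are given as a unit quaternion [w, x, y, z].
In Python, from rig import get_state, eyes, order, manip gives the robot as it stands.
- The arm moves only by the tool drive_tool, never from a script. Its argument "rows" is a list of rows, each a list of 4 numbers: the shift along the tool's x, y, z in units of 25 mm (1.0 is 25 mm), then the turn about the tool's z in units of 6 degrees (1.0 is 6 degrees). A call has exactly 8 rows; each row is the pose to reach, as a shift and turn from the pose commanded when the call began, along the tool's axes at that moment; what a row does not reach only later rows make up. A row lasts 1/12 s, in which the tool goes at most 41.7 mm and 7.16 degrees, less where a joint would pass 70% of its speed; a pose out of reach is approached as far as the arm can. A call with a gripper value outside its range is refused whole. "grip" is the finger opening in mm, from 0 to 85.4, set as the call begins (left out, the last holds). The fingers move at their own pace and stop on an object; "newtons" is the grip in N (left out, the last holds). Time passes only in rows, so rows that repeat a pose let the fingers close, or fill a call up. It gives the time, the measured TCP pose, the force, the opening and the grip force at its end, in the units of the state.
- get_state(): the state, without advancing time (a new reading comes with each control period).
- eyes.get_image(name): name is "side" or "top" or "wrist"; returns (picture, depth): 420x560x3 uint8, red, green, blue; 420x560 float32, m along the optical axis (not along the pixel's ray), 0 where there is no reading.
- eyes.camera_info(name): a dict with "fx", "fy", "cx", "cy" (pixels), "R" (3x3) and "t" (3): a world point X has camera coordinates R X + t. Camera axes: x right, y down, z forward; pixel columns grow to the right and rows downward; lengths in m; the calibration is good to about 2 mm. A picture is of the moment at which its call begins: read the wrist's pose just before it. camera_info takes no time and is no camera call; for the wrist camera it gives the pose at the moment of the call.
- order.sign_off(): hands the job in; it is judged then, once.
The state is a dict: "clock": time; "qpos": joint angles; "qd": joint speeds; "effort": joint torques, N m; "position": TCP position; "ee_rot": TCP orientation; "contact_force": force on the tool from outside, world axes, zero at the start; "moment": the same for the moment, N m; "width": finger opening in m; "gripper_force": force on a finger pad.
Only numpy, scipy, OpenCV 4.12 (cv2) and the standard library are available. Lean on these libraries where they do the work, as an engineer would, in place of code of your own. Each camera call takes 0.05 s, during which the arm holds its last target. There are 200 camera calls.

## Working session

There is one attempt and no reset: what is moved stays moved. The work goes in short steps, Python scripts to look and compute and a tool call to move; the robot and the scene stay as the last step left them, time stands still between calls to the robot, and variables do not carry over. Pictures are saved under pics/ and viewed, at most 14 in all, crops included, and the job is handed in when it is done.

Besides the shell and the picture viewer there is one more tool, called after "Call:" as name([rows], argument=value, ...), one row to a line, values as JSON. drive_tool: Moves the arm, as the interface text tells. Its arguments: {"type":"object","properties":{"rows":{"type":"array","items":{"type":"array","items":{"type":"number"}}},"grip":{"type":"number"},"newtons":{"type":"number"}},"required":["rows"]}

```bash
ls; mkdir -p pics; python3 - <<'E'
from rig import get_state, eyes, order, manip
import cv2,numpy as np
print(get_state())
for n in ("top","side"):
    p,d=eyes.get_image(n); np.savez(f"{n}0.npz",p=p,d=d,**eyes.camera_info(n))
    cv2.imwrite(f"pics/{n}0.png",p[:,:,::-1])
E
```

```text
pics
{'clock': 0.0, 'qpos': array([ 1.06900149e+00,  2.76596438e-01,  1.50614464e+00, -7.49364479e-06,
        1.36072057e+00, -1.21030240e-01]), 'qd': array([ 6.26242875e-04,  1.75351506e-04, -3.37009659e-04, -6.34504039e-05,
       -4.13020136e-04,  1.86525056e-03]), 'effort': array([ 1.36129322e-03, -4.16763783e+01, -2.45804679e+01, -2.36628657e-04,
        1.09897097e-02, -1.69233408e-05]), 'position': array([0.21346805, 0.53336674, 0.25243428]), 'ee_rot': array([-2.82845973e-04,  1.89233445e-01,  9.81931683e-01, -8.90672752e-04]), 'contact_force': array([-0.10940327,  0.48334601, -0.16708331]), 'moment': array([ 0.01148642, -0.01153043, -0.05468764]), 'gripper_force': 0.0, 'width': 0.08553372684366713}
```

View pics/top0.png

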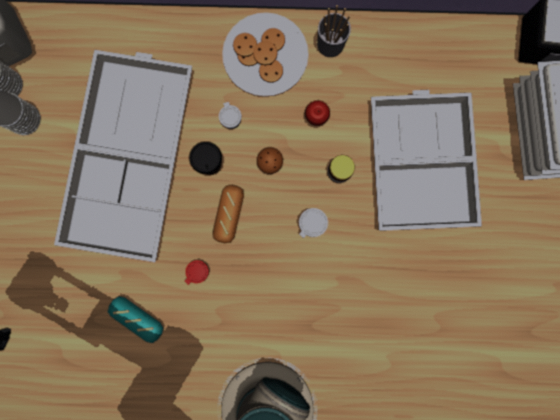

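View pics/side0.png

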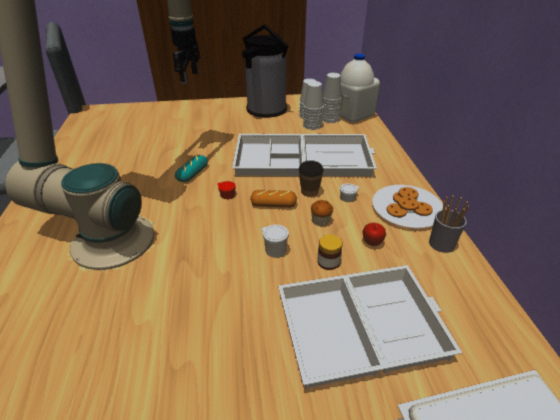

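The top view has the robot at the bottom, with +x up and +y left. Pixel positions:

| Object | Pixel |
|---|---|
| roll | (228,213) |
| large tub | (313,222) |
| small tub | (230,117) |
| muffin | (270,160) |
| apple | (317,112) |
| cup | (206,158) |
| jar | (342,168) |
| lunch box base | (115,205), small compartments at (97,180) and (148,185) |
| snack box base | (428,196) |

The side view confirms this layout.

```bash
cat > h.py <<'E'
import numpy as np, cv2
def cloud(p,d,c):
    v,u=np.mgrid[:d.shape[0],:d.shape[1]]
    P=np.stack([(u-c['cx'])/c['fx']*d,(v-c['cy'])/c['fy']*d,d],-1)
    W=(P-c['t'])@c['R']; W[d==0]=np.nan
    return W
E
python3 - <<'E'
from h import *
z=np.load('top0.npz'); W=cloud(z['p'],z['d'],z); p=z['p']
print('table z',np.nanmedian(W[300:400,350:500,2]), 'cam',-z['R'].T@z['t'], 'mm/px',z['d'][300,400]/z['fx']*1000)
H=W[...,2]
hv=np.nan_to_num(np.clip(H*2000,0,255)).astype(np.uint8)
cv2.imwrite('pics/h0.png',cv2.applyColorMap(hv,cv2.COLORMAP_JET))
for n,(u,v),hh in [('roll',(228,213),.042),('muffin',(270,160),.062),('tall',(313,222),.062),('small',(230,117),.036),('apple',(317,112),.055),('cup',(206,158),.095),('jar',(342,168),.072),('red',(197,271),.036),('holder',(333,35),.08)]:
    m=((H>.012)).astype(np.uint8); k,l=cv2.connectedComponents(m); m=l==l[v,u]
    q=W[m]; zt=np.nanpercentile(q[:,2],95)
    t=q[q[:,2]>zt-(.012 if n in('tall','small','cup','jar','red') else .03)]
    (c,s,a)=cv2.minAreaRect((t[:,:2]*1000).astype(np.float32)); (cc,r)=cv2.minEnclosingCircle((t[:,:2]*1000).astype(np.float32))
    print(n,len(q),'ztop',zt.round(4),'mean',t[:,:2].mean(0).round(4),'rect',np.round(c,1),np.round(s,1),round(a,1),'circ',np.round(cc,1),round(r,1))
for n,(a,b,c,d) in {'lunch':(45,45,195,265),'snack':(365,85,485,235)}.items():
    sub=W[b:d,a:c].reshape(-1,3); t=sub[(sub[:,2]>.028)&(sub[:,2]<.05)]
    print(n,len(t),[np.round(x,1) for x in cv2.minAreaRect((t[:,:2]*1000).astype(np.float32))], np.nanpercentile(sub[:,2],[50,90,97,99.5]).round(4))
    t=sub[(sub[:,2]>.010)]
    print(n,len(t),[np.round(x,1) for x in cv2.minAreaRect((t[:,:2]*1000).astype(np.float32))])
E
```

```text
table z 0.0005134851278248559 cam [ 0.36069987 -0.0170278   1.2194988 ] mm/px 2.3702135955846804
roll 1280 ztop 0.0452 mean [0.4501 0.1055] rect [451.7 107. ] [ 54.4 139.9] 79.4 circ [452.2 109.7] 70.0
muffin 574 ztop 0.0638 mean [0.5755 0.0118] rect [577.1  12.4] [61.3 61.4] 89.6 circ [577.7  12.3] 31.9
tall 677 ztop 0.0663 mean [ 0.4327 -0.0911] rect [433.1 -92.9] [66.5 64.5] 2.1 circ [429.9 -89.9] 37.3
small 428 ztop 0.0406 mean [0.6834 0.1104] rect [684.8 109.1] [52.6 56.2] 68.0 circ [687.5 111.1] 31.3
apple 529 ztop 0.0571 mean [ 0.6926 -0.0961] rect [695.3 -96.7] [60.  57.1] 71.5 circ [696.2 -96.9] 30.6
cup 900 ztop 0.0969 mean [0.5713 0.1557] rect [572.  155.8] [74.  73.3] 46.8 circ [571.8 156.6] 37.7
jar 592 ztop 0.0756 mean [ 0.5617 -0.1544] rect [ 562.3 -154.5] [55.1 56.1] 46.7 circ [ 562.1 -155. ] 28.8
red 454 ztop 0.0405 mean [0.3128 0.1741] rect [311.  173.6] [52.4 57.8] 85.5 circ [309.9 176.7] 31.8
holder 200381 ztop 0.0063 mean [ 0.4369 -0.0091] rect [481.7 -10.5] [1013.8 1362. ] 1.6 circ [481.8   0.7] 833.4
lunch 3784 [array([584.2, 312.1]), array([331.3, 486.9]), np.float64(82.5)] [0.0037 0.0341 0.0403 0.0438]
lunch 5897 [array([584.2, 312.1]), array([331.3, 486.9]), np.float64(82.5)]
snack 2989 [array([ 594.1, -354.1]), array([330.3, 241.3]), np.float64(3.9)] [0.0045 0.0374 0.0407 0.0431]
snack 4176 [array([ 594.1, -354.1]), array([330.3, 241.3]), np.float64(3.9)]
```

View pics/h0.png

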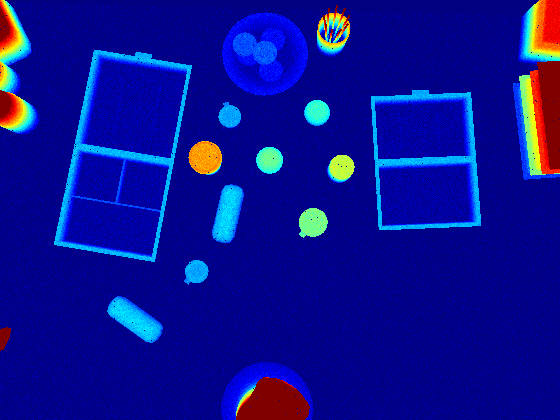

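The height map shows each food standing alone. It also shows that the lids have 40 mm rims, so I'll fit box templates to the base walls. Dividers are visible at (115,203) and (122,180). Next I'll fit the boxes and refine the round objects.

```bash
python3 - <<'E'
from h import *
from scipy.spatial import cKDTree
from scipy.optimize import minimize
from rig import manip
print({k:getattr(manip,k) for k in dir(manip) if not k.startswith('_')})
z=np.load('top0.npz'); W=cloud(z['p'],z['d'],z); H=W[...,2]
def seg(a,b,n=60): return np.linspace(a,b,n)
def rim(hx,hy): return np.vstack([seg((-hx,-hy),(-hx,hy)),seg((-hx,-hy),(hx,-hy)),seg((-hx,hy),(hx,hy))])
L=np.vstack([rim(.113,.113),seg((0,-.104),(0,.104)),seg((0,0),(.104,0),30)]); S=rim(.074,.113)
for n,(a,b,c,d),T,pix,th0 in [('lunch',(45,130,180,265),L,(116,205),-.17),('snack',(368,150,485,235),S,(428,195),.05)]:
    s=W[b:d,a:c].reshape(-1,3); s=s[s[:,2]>.02,:2]; k=cKDTree(s)
    x0=W[pix[1],pix[0],:2]
    def P(x): c,s_=np.cos(x[2]),np.sin(x[2]); return T@np.array([[c,s_],[-s_,c]])+x[:2]
    # symmetric-ish: centre the template on bands: use mean of 6 nn
    def f(x): dd,_=k.query(P(x),6); return np.minimum(dd,.02).mean()
    best=min((minimize(f,[x0[0]+i,x0[1]+j,th0+t],method='Nelder-Mead') for i in(-.01,0,.01) for j in(-.01,0,.01) for t in(-.05,0,.05)),key=lambda r:r.fun)
    x=best.x; print(n,x[:2].round(4),'deg',np.degrees(x[2]).round(2),'cost mm',best.fun*1e3)
    Rm=np.array([[np.cos(x[2]),-np.sin(x[2])],[np.sin(x[2]),np.cos(x[2])]])
    q=(s-x[:2])@Rm; print(' extents',np.percentile(q,[1,99],axis=0).round(3).tolist())
for n,(u,v),r,zc in [('tall',(313,222),.033,.05),('small',(230,117),.027,.024),('muffin',(270,160),.032,.03),('apple',(317,112),.031,.025),('red',(197,271),.027,.024)]:
    s=W[v-25:v+25,u-25:u+25].reshape(-1,3); s=s[s[:,2]>zc,:2]
    g=np.stack(np.meshgrid(*[np.arange(-.012,.012,.0005)]*2),-1).reshape(-1,2)+np.median(s,0)
    cnt=(np.linalg.norm(g[:,None]-s[None],axis=2)<r).sum(1); print(n,g[cnt>=cnt.max()-1].mean(0).round(4),cnt.max(),len(s))
s=W[175:255,205:255].reshape(-1,3); s=s[s[:,2]>.02,:2]
e,V=np.linalg.eigh(np.cov(s.T)); print('roll long deg',np.degrees(np.arctan2(V[1,1],V[0,1])))
E
```

```text
{'MotionError': <class 'rig.MotionError'>, 'finger_overhang': 0.022}
lunch [0.4674 0.3699] deg -7.52 cost mm 2.1041068292834693
 extents [[-0.119, -0.117], [0.175, 0.122]]
snack [ 0.5067 -0.3567] deg 4.01 cost mm 1.9131843734226905
 extents [[-0.077, -0.122], [0.101, 0.116]]
tall [ 0.4341 -0.0922] 649 677
small [0.6832 0.1101] 401 427
muffin [0.5774 0.0121] 574 574
apple [ 0.696  -0.0967] 529 529
red [0.3139 0.1731] 428 454
roll long deg 168.93967537728406
```

```bash
cat > plan.py <<'E'
import numpy as np, sys
from rig import get_state
def jaw(q): return np.degrees(2*np.arctan2(q[2],q[1]))-90
def plan(*wps, start=None):
    s=get_state(); p,a=(np.array(s['position']),jaw(s['ee_rot'])) if start is None else start
    print('at',p.round(4),round(a%180,1),'q6',s['qpos'][5].round(2),'w',s['width'].round(4),'t',s['clock'].round(2))
    for x,y,z,j in wps:
        r=np.radians(a); yt=np.array([np.cos(r),np.sin(r),0]); xt=np.array([-np.sin(r),np.cos(r),0]); zt=np.array([0,0,-1.])
        d=np.array([x,y,z])-p; turn=-((j-a+90)%180-90)
        u=np.round(np.array([d@xt,d@yt,d@zt])/.025,2); t=round(turn/6,2)
        print(u.tolist(),t,'dist mm',int(np.linalg.norm(d)*1e3),'| xt check',xt.round(2))
        p=p+.025*(u[0]*xt+u[1]*yt+u[2]*zt); a=a-6*t
E
python3 - <<'E'
from plan import *
plan((.33,.22,.22,50),(.434,-.092,.15,37.5),(.434,-.092,.056,37.5))
E
```

```text
Traceback (most recent call last):
  File "plan.py", line 6, in plan
    print('at',p.round(4),round(a%180,1),'q6',s['qpos'][5].round(2),'w',s['width'].round(4),'t',s['clock'].round(2))
                                                                        ^^^^^^^^^^^^^^^^
AttributeError: 'float' object has no attribute 'round'
```

```bash
sed -i "s/^    print('at'.*/    print('at',p.round(4),round(a%180,1),'q6 %.2f w %.4f t %.2f f %.1f'%(s['qpos'][5],s['width'],s['clock'],s['gripper_force']))/" plan.py
python3 - <<'E'
from plan import *
plan((.33,.22,.22,50),(.434,-.092,.15,37.5),(.434,-.092,.056,37.5))
E
```

```text
at [0.2135 0.5334 0.2526] 68.2 q6 -0.12 w 0.0856 t 0.10 f 0.0
[-8.99, -9.91, 1.3] 3.03 dist mm 335 | xt check [-0.93  0.37  0.  ]
[-11.2, -6.89, 2.8] 2.08 dist mm 336 | xt check [-0.77  0.64  0.  ]
[-0.0, 0.0, 3.76] 0.0 dist mm 94 | xt check [-0.61  0.79  0.  ]
```

Call:
drive_tool([
  [-1.1, -1.2, 0.16, 0.4],
  [-2.2, -2.4, 0.32, 0.8],
  [-3.4, -3.7, 0.5, 1.2],
  [-4.5, -5, 0.65, 1.5],
  [-5.6, -6.2, 0.8, 1.9],
  [-6.7, -7.4, 1, 2.3],
  [-7.9, -8.7, 1.15, 2.7],
  [-9, -9.9, 1.3, 3],
], grip=85, newtons=40)

```text
clock: 0.77
position: [0.3289, 0.2225, 0.2209]
ee_rot: [0.0, 0.341, 0.94, -0.0]
contact_force: [1.4, -0.0, 0.2]
width: 0.0848
gripper_force: 0.0
```

Call:
drive_tool([
  [-1.6, -1, 0.4, 0.3],
  [-3.2, -2, 0.8, 0.6],
  [-4.8, -3, 1.2, 0.9],
  [-6.4, -3.9, 1.6, 1.2],
  [-8, -4.9, 2, 1.5],
  [-9.4, -5.8, 2.4, 1.8],
  [-10.5, -6.5, 2.7, 2],
  [-11.2, -6.9, 2.8, 2.1],
])

```text
clock: 1.43
position: [0.4322, -0.0865, 0.1509]
ee_rot: [-0.001, 0.442, 0.897, 0.0]
contact_force: [0.4, -0.0, 1.4]
width: 0.0852
gripper_force: 0.0
```

```bash
python3 - <<'E'
from plan import *
plan((.434,-.092,.15,37.5),(.434,-.092,.056,37.5))
from rig import eyes; import cv2
from h import *
c=eyes.camera_info('wrist'); p,d=eyes.get_image('wrist'); cv2.imwrite('pics/w1.png',p[:,:,::-1])
print(get_state()['position'], 'cam',-c['R'].T@c['t'])
W=cloud(p,d,c); m=(W[...,2]>.05)&(W[...,2]<.075)&(abs(W[...,0]-.434)<.06)&(abs(W[...,1]+.092)<.06)
s=W[m][:,:2]; print(len(s)); s=s[::max(1,len(s)//1500)]
g=np.stack(np.meshgrid(*[np.arange(-.012,.012,.0005)]*2),-1).reshape(-1,2)+np.median(s,0)
cnt=(np.linalg.norm(g[:,None]-s[None],axis=2)<.033).sum(1); print('tall',g[cnt>=cnt.max()-1].mean(0),cnt.max(),len(s),np.nanmedian(W[m][:,2]))
E
```

```text
at [ 0.4322 -0.0865  0.1509] 37.5 q6 -1.01 w 0.0852 t 1.43 f 0.0
[-0.22, -0.08, 0.04] -0.0 dist mm 5 | xt check [-0.61  0.79  0.  ]
[0.0, 0.0, 3.76] -0.0 dist mm 93 | xt check [-0.61  0.79  0.  ]
[ 0.43622809 -0.09378172  0.15028149] cam [ 0.38186233 -0.02057183  0.2713978 ]
9102
tall [ 0.4331761  -0.09412262] 1453 1517 0.06175204638136998
```

View pics/w1.png

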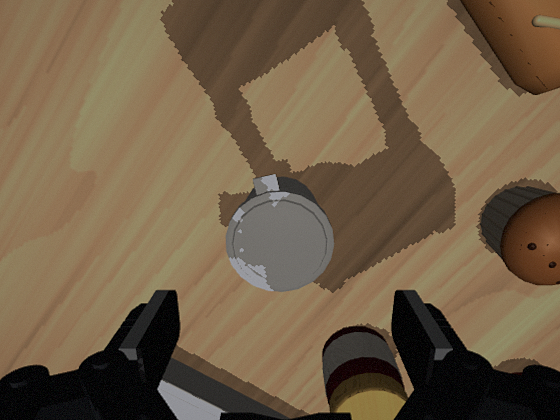

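The wrist view shows the tub lid at (278,240), close to the fingers' mid-column, and the jar clear at (360,370). The wrist measurement (433, −94) agrees with the top view.

Call:
drive_tool([
  [0.08, -0.08, 0.5, 0],
  [0.08, -0.08, 1.2, 0],
  [0.08, -0.08, 2, 0],
  [0.08, -0.08, 2.8, 0],
  [0.08, -0.08, 3.4, 0],
  [0.08, -0.08, 3.75, 0],
  [0.08, -0.08, 3.75, 0],
  [0.08, -0.08, 3.75, 0],
])

```text
clock: 2.15
position: [0.4299, -0.084, 0.0579]
ee_rot: [-0.0, 0.442, 0.897, 0.0]
contact_force: [-0.1, -0.9, 0.8]
width: 0.0849
gripper_force: 0.0
```

Call:
drive_tool([
  [0, 0, 0, 0],
  [0, 0, 0, 0],
  [0, 0, 0, 0],
  [0, 0, 0, 0],
  [0, 0, 0, 0],
  [0, 0, 0, 0],
  [0, 0, 0, 0],
  [0, 0, 0, 0],
], grip=50)

```text
clock: 2.82
position: [0.4306, -0.0844, 0.0593]
ee_rot: [0.001, 0.442, 0.897, 0.0]
contact_force: [-0.6, 0.3, 6.0]
width: 0.0634
gripper_force: 42.8
```

```bash
python3 - <<'E'
from plan import *
plan((.434,-.092,.18,37.5),(.45,.16,.20,37.5),(.5268,.4155,.16,37.5),(.5268,.4155,.062,37.5))
from rig import eyes; import cv2
p,d=eyes.get_image('side'); cv2.imwrite('pics/s2.png',cv2.resize(p[120:300,180:400,::-1],None,fx=3,fy=3))
E
```

```text
at [ 0.4306 -0.0844  0.0593] 37.6 q6 -1.01 w 0.0634 t 2.82 f 42.8
[-0.32, -0.08, -4.83] 0.02 dist mm 120 | xt check [-0.61  0.79  0.  ]
[7.61, 6.64, -0.8] -0.0 dist mm 253 | xt check [-0.61  0.79  0.  ]
[6.24, 8.66, 1.6] -0.0 dist mm 269 | xt check [-0.61  0.79  0.  ]
[-0.0, -0.0, 3.92] -0.0 dist mm 98 | xt check [-0.61  0.79  0.  ]
```

View pics/s2.png

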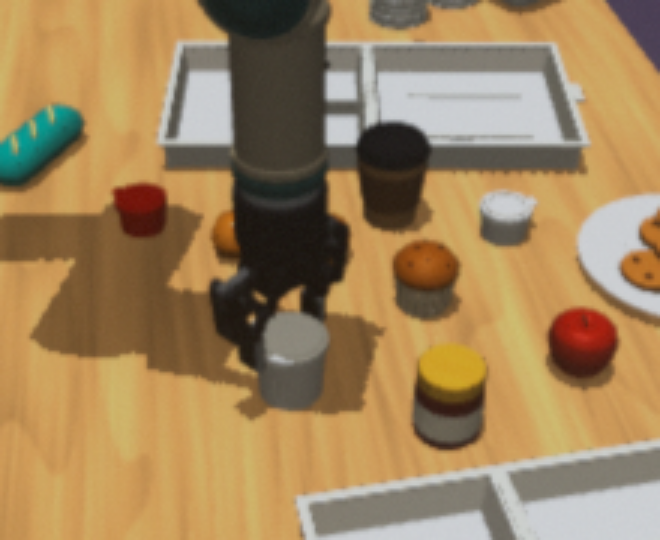

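The side crop shows the tub (290,360) about 9 mm off the pad centres. The drive lagged at the end of a fast call, so I'll open, shift and regrasp.

Call:
drive_tool([
  [0, 0, 0, 0],
  [0, 0, 0, 0],
  [0, 0, 0, 0],
  [-0.1, 0, 0.02, 0],
  [-0.2, 0, 0.05, 0],
  [-0.38, 0, 0.1, 0],
  [-0.38, 0, 0.1, 0],
  [-0.38, 0, 0.1, 0],
], grip=85)

```text
clock: 3.53
position: [0.436, -0.092, 0.0553]
ee_rot: [-0.0, 0.442, 0.897, 0.0]
contact_force: [0.4, -1.0, -0.0]
width: 0.0848
gripper_force: 0.0
```

Call:
drive_tool([
  [0, 0, 0, 0],
  [0, 0, 0, 0],
  [0, 0, 0, 0],
  [0, 0, 0, 0],
  [0, 0, 0, 0],
  [0, 0, 0, 0],
  [0, 0, 0, 0],
  [0, 0, 0, 0],
], grip=50)

```text
clock: 4.2
position: [0.4356, -0.0917, 0.0557]
ee_rot: [-0.0, 0.442, 0.897, 0.0]
contact_force: [-1.3, -0.4, 5.5]
width: 0.0643
gripper_force: 44.0
```

```bash
python3 - <<'E'
from plan import *
plan((.434,-.092,.18,37.5),(.45,.16,.20,37.5),(.5268,.4155,.16,37.5),(.5268,.4155,.062,37.5))
E
```

```text
at [ 0.4356 -0.0917  0.0557] 37.6 q6 -1.02 w 0.0643 t 4.20 f 44.0
[0.03, -0.06, -4.97] 0.01 dist mm 124 | xt check [-0.61  0.79  0.  ]
[7.6, 6.65, -0.8] 0.0 dist mm 253 | xt check [-0.61  0.79  0.  ]
[6.24, 8.66, 1.6] 0.0 dist mm 269 | xt check [-0.61  0.79  0.  ]
[-0.0, -0.0, 3.92] 0.0 dist mm 97 | xt check [-0.61  0.79  0.  ]
```

Call:
drive_tool([
  [0, 0, -0.3, 0],
  [0, 0, -1, 0],
  [0, 0, -2, 0],
  [0, 0, -3, 0],
  [0, 0, -4, 0],
  [0, 0, -4.7, 0],
  [0, 0, -5, 0],
  [0, 0, -5, 0],
])

```text
clock: 4.87
position: [0.4368, -0.0921, 0.1821]
ee_rot: [0.002, 0.442, 0.897, 0.0]
contact_force: [-0.3, 0.1, -1.3]
width: 0.0642
gripper_force: 44.6
```

Call:
drive_tool([
  [0.4, 0.35, 0, 0],
  [1.4, 1.2, -0.1, 0],
  [2.6, 2.3, -0.3, 0],
  [3.8, 3.3, -0.5, 0],
  [5, 4.4, -0.6, 0],
  [6.2, 5.4, -0.7, 0],
  [7.2, 6.3, -0.8, 0],
  [7.6, 6.65, -0.8, 0],
])

```text
clock: 5.53
position: [0.451, 0.1642, 0.1992]
ee_rot: [-0.001, 0.44, 0.898, 0.001]
contact_force: [1.0, 0.3, -1.2]
width: 0.0639
gripper_force: 44.7
```

Call:
drive_tool([
  [0.4, 0.5, 0.1, 0],
  [1.4, 1.9, 0.3, 0],
  [2.5, 3.5, 0.6, 0],
  [3.7, 5.1, 0.9, 0],
  [4.8, 6.7, 1.2, 0],
  [5.8, 8, 1.5, 0],
  [6.2, 8.6, 1.6, 0],
  [6.24, 8.66, 1.6, 0],
])

```text
clock: 6.2
position: [0.5285, 0.4222, 0.1557]
ee_rot: [-0.002, 0.44, 0.898, 0.001]
contact_force: [-0.2, -0.4, -0.9]
width: 0.0644
gripper_force: 44.9
```

Call:
drive_tool([
  [0, 0, 0, 0],
  [0, 0, 0, 0],
  [0, 0, 0, 0],
  [0, 0, 0, 0],
  [0, 0, 0, 0],
  [0, 0, 0, 0],
  [0, 0, 0, 0],
  [0, 0, 0, 0],
])

```text
clock: 6.87
position: [0.5281, 0.4155, 0.161]
ee_rot: [0.0, 0.442, 0.897, 0.0]
contact_force: [0.7, 1.0, -0.4]
width: 0.0638
gripper_force: 44.9
```

```bash
python3 - <<'E'
from plan import *
plan((.5268,.4155,.061,37.5))
E
```

```text
at [0.5281 0.4155 0.161 ] 37.6 q6 -0.09 w 0.0638 t 6.87 f 44.9
[0.03, -0.04, 4.0] 0.01 dist mm 99 | xt check [-0.61  0.79  0.  ]
```

Call:
drive_tool([
  [0, 0, 0.4, 0],
  [0, 0, 1.2, 0],
  [0, 0, 2, 0],
  [0, 0, 2.8, 0],
  [0, 0, 3.4, 0],
  [0, 0, 3.8, 0],
  [0, 0, 4, 0],
  [0, 0, 4, 0],
])

```text
clock: 7.53
position: [0.5277, 0.4157, 0.0604]
ee_rot: [-0.0, 0.442, 0.897, -0.0]
contact_force: [0.7, 0.0, -0.7]
width: 0.0639
gripper_force: 44.9
```

Call:
drive_tool([
  [0, 0, 0, 0],
  [0, 0, 0, 0],
  [0, 0, 0, 0],
  [0, 0, 0, 0],
  [0, 0, 0, 0],
  [0, 0, 0, 0],
  [0, 0, 0, 0],
  [0, 0, 0, 0],
], grip=78)

```text
clock: 8.2
position: [0.5281, 0.4159, 0.0605]
ee_rot: [-0.0, 0.442, 0.897, 0.0]
contact_force: [0.8, -0.1, 0.1]
width: 0.0778
gripper_force: 0.0
```

Call:
drive_tool([
  [0, 0, -0.3, 0],
  [0, 0, -1, 0],
  [0, 0, -2, 0],
  [0, 0, -3, 0],
  [0, 0, -4, 0],
  [0, 0, -5, 0],
  [0, 0, -5.5, 0],
  [0, 0, -5.5, 0],
])

```text
clock: 8.87
position: [0.5298, 0.4171, 0.2028]
ee_rot: [0.002, 0.442, 0.897, 0.004]
contact_force: [0.9, 0.1, -0.2]
width: 0.0782
gripper_force: 0.0
```

```bash
python3 - <<'E'
from plan import *
plan((.60,.16,.20,37.5),(.694,-.0967,.13,37.5),(.694,-.0967,.038,37.5))
E
```

```text
at [0.5298 0.4171 0.2028] 37.6 q6 -0.09 w 0.0782 t 8.87 f 0.0
[-9.86, -4.05, 0.11] 0.01 dist mm 266 | xt check [-0.61  0.79  0.  ]
[-10.44, -3.27, 2.8] 0.0 dist mm 282 | xt check [-0.61  0.79  0.  ]
[0.0, 0.0, 3.68] 0.0 dist mm 92 | xt check [-0.61  0.79  0.  ]
```

Call:
drive_tool([
  [-0.6, -0.2, 0, 0],
  [-2, -0.8, 0, 0],
  [-3.6, -1.5, 0, 0],
  [-5.2, -2.1, 0, 0],
  [-6.8, -2.8, 0, 0],
  [-8.3, -3.4, 0, 0],
  [-9.4, -3.8, 0, 0],
  [-9.8, -4, 0, 0],
], grip=85)

```text
clock: 9.53
position: [0.5986, 0.1547, 0.1961]
ee_rot: [-0.0, 0.444, 0.896, -0.002]
contact_force: [0.1, 0.1, 0.1]
width: 0.085
gripper_force: 0.0
```

Call:
drive_tool([
  [-0.6, -0.2, 0.1, 0],
  [-2, -0.6, 0.4, 0],
  [-3.6, -1.1, 0.8, 0],
  [-5.4, -1.7, 1.3, 0],
  [-7.2, -2.2, 1.8, 0],
  [-8.8, -2.7, 2.3, 0],
  [-10, -3.1, 2.6, 0],
  [-10.4, -3.3, 2.8, 0],
])

```text
clock: 10.2
position: [0.6915, -0.1008, 0.1249]
ee_rot: [-0.001, 0.443, 0.897, -0.001]
contact_force: [0.4, -0.6, -0.4]
width: 0.0851
gripper_force: 0.0
```

Call:
drive_tool([
  [0, 0, 0, 0],
  [0, 0, 0, 0],
  [0, 0, 0, 0],
  [0, 0, 0, 0],
  [0, 0, 0, 0],
  [0, 0, 0, 0],
  [0, 0, 0, 0],
  [0, 0, 0, 0],
])

```text
clock: 10.87
position: [0.6914, -0.0949, 0.1284]
ee_rot: [0.0, 0.441, 0.897, 0.0]
contact_force: [0.1, 0.2, 0.7]
width: 0.0851
gripper_force: 0.0
```

```bash
cat > wr.py <<'E'
from plan import *; from h import *; from rig import eyes
def wr(n,x0,y0,r,zlo,zhi):
    c=eyes.camera_info('wrist'); p,d=eyes.get_image('wrist'); cv2.imwrite(f'pics/w_{n}.png',p[:,:,::-1])
    W=cloud(p,d,c); m=(W[...,2]>zlo)&(W[...,2]<zhi)&(abs(W[...,0]-x0)<.05)&(abs(W[...,1]-y0)<.05)
    s=W[m][:,:2]; N=len(s)
    if N<50: print('few',N); return
    s=s[::max(1,N//1500)]
    g=np.stack(np.meshgrid(*[np.arange(-.012,.012,.0005)]*2),-1).reshape(-1,2)+np.median(s,0)
    cnt=(np.linalg.norm(g[:,None]-s[None],axis=2)<r).sum(1); print(n,g[cnt>=cnt.max()-1].mean(0).round(4),cnt.max(),len(s),N,'z',np.nanpercentile(W[m][:,2],[5,50,99]).round(3))
E
python3 - <<'E'
from wr import *
wr('apple',.695,-.0967,.031,.02,.08)
plan((.694,-.0967,.038,37.5))
E
```

```text
apple [ 0.6954 -0.0974] 1555 1555 7774 z [0.037 0.052 0.056]
at [ 0.6915 -0.095   0.1283] 37.6 q6 -0.89 w 0.0852 t 10.92 f 0.0
[-0.11, 0.04, 3.61] 0.02 dist mm 90 | xt check [-0.61  0.79  0.  ]
```

Call:
drive_tool([
  [-0.14, 0.05, 0.4, 0],
  [-0.14, 0.05, 1.1, 0],
  [-0.14, 0.05, 1.9, 0],
  [-0.14, 0.05, 2.7, 0],
  [-0.14, 0.05, 3.3, 0],
  [-0.14, 0.05, 3.65, 0],
  [-0.14, 0.05, 3.65, 0],
  [-0.14, 0.05, 3.65, 0],
])

```text
clock: 11.58
position: [0.6945, -0.0977, 0.0362]
ee_rot: [-0.0, 0.442, 0.897, -0.0]
contact_force: [-0.2, 0.3, -0.1]
width: 0.085
gripper_force: 0.0
```

Call:
drive_tool([
  [0, 0, 0, 0],
  [0, 0, 0, 0],
  [0, 0, 0, 0],
  [0, 0, 0, 0],
  [0, 0, 0, 0],
  [0, 0, 0, 0],
  [0, 0, 0, 0],
  [0, 0, 0, 0],
], grip=45)

```text
clock: 12.25
position: [0.6957, -0.098, 0.0387]
ee_rot: [0.002, 0.442, 0.897, 0.0]
contact_force: [-0.4, -0.6, 5.4]
width: 0.0593
gripper_force: 43.7
```

Call:
drive_tool([
  [0, 0, -0.2, 0],
  [0, 0, -0.6, 0],
  [0, 0, -1, 0],
  [0, 0, -1, 0],
  [0, 0, -1, 0],
  [0, 0, -1, 0],
  [0, 0, -1, 0],
  [0, 0, -1, 0],
])

```text
clock: 12.92
position: [0.6941, -0.0975, 0.0611]
ee_rot: [-0.001, 0.442, 0.897, -0.0]
contact_force: [-0.0, 0.2, -2.5]
width: 0.0595
gripper_force: 43.5
```

```bash
python3 - <<'E'
from wr import *
wr('apple2',.695,-.0967,.031,.02,.11)
plan((.694,-.0967,.19,37.5),(.60,.12,.20,37.5),(.513,.3105,.14,37.5),(.513,.3105,.042,37.5))
E
```

```text
apple2 [ 0.6858 -0.0951] 883 1523 41121 z [0.058 0.076 0.109]
at [ 0.6942 -0.0975  0.0611] 37.6 q6 -0.89 w 0.0599 t 12.97 f 43.5
[0.03, 0.01, -5.16] 0.01 dist mm 128 | xt check [-0.61  0.79  0.  ]
[9.16, 2.3, -0.4] 0.0 dist mm 236 | xt check [-0.61  0.79  0.  ]
[8.17, 1.88, 2.4] 0.0 dist mm 218 | xt check [-0.61  0.79  0.  ]
[-0.0, 0.0, 3.92] 0.0 dist mm 98 | xt check [-0.61  0.79  0.  ]
```

View pics/w_apple2.png

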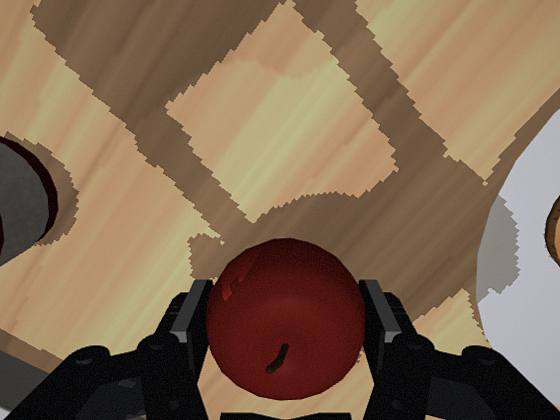

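The wrist view shows the apple (287,318) centred between the pads and lifted, so I'll carry it over.

Call:
drive_tool([
  [0, 0, -0.3, 0],
  [0, 0, -1, 0],
  [0, 0, -2, 0],
  [0, 0, -3, 0],
  [0, 0, -4, 0],
  [0, 0, -4.8, 0],
  [0, 0, -5.2, 0],
  [0, 0, -5.2, 0],
])

```text
clock: 13.63
position: [0.696, -0.0979, 0.1952]
ee_rot: [0.003, 0.442, 0.897, 0.001]
contact_force: [0.5, 0.2, -1.7]
width: 0.0595
gripper_force: 43.5
```

Call:
drive_tool([
  [0.5, 0.1, 0, 0],
  [1.7, 0.4, -0.1, 0],
  [3.1, 0.8, -0.2, 0],
  [4.6, 1.1, -0.3, 0],
  [6.1, 1.5, -0.4, 0],
  [7.6, 1.9, -0.4, 0],
  [8.7, 2.2, -0.4, 0],
  [9.15, 2.3, -0.4, 0],
])

```text
clock: 14.3
position: [0.5964, 0.1232, 0.1997]
ee_rot: [-0.003, 0.44, 0.898, -0.0]
contact_force: [0.6, -0.3, -2.4]
width: 0.0596
gripper_force: 43.5
```

Call:
drive_tool([
  [0.5, 0.1, 0, 0],
  [1.7, 0.4, 0, 0],
  [3.1, 0.7, 0.1, 0],
  [4.6, 1.1, 0.4, 0],
  [6, 1.4, 1, 0],
  [7.3, 1.7, 1.7, 0],
  [8, 1.85, 2.2, 0],
  [8.2, 1.9, 2.4, 0],
])

```text
clock: 14.97
position: [0.5101, 0.3117, 0.1386]
ee_rot: [-0.002, 0.441, 0.898, -0.002]
contact_force: [-0.6, -0.8, -1.8]
width: 0.0596
gripper_force: 43.5
```

Call:
drive_tool([
  [0, 0, 0, 0],
  [0, 0, 0, 0],
  [0, 0, 0, 0],
  [0, 0, 0, 0],
  [0, 0, 0, 0],
  [0, 0, 0, 0],
  [0, 0, 0, 0],
  [0, 0, 0, 0],
])

```text
clock: 15.63
position: [0.5135, 0.3098, 0.142]
ee_rot: [0.0, 0.442, 0.897, 0.0]
contact_force: [-0.4, 0.2, -1.6]
width: 0.0593
gripper_force: 43.5
```

```bash
python3 - <<'E'
from plan import *
plan((.513,.3105,.0415,37.5))
E
```

```text
at [0.5135 0.3098 0.142 ] 37.5 q6 -0.23 w 0.0593 t 15.63 f 43.5
[0.03, 0.0, 4.02] 0.01 dist mm 100 | xt check [-0.61  0.79  0.  ]
```

Call:
drive_tool([
  [0, 0, 0.4, 0],
  [0, 0, 1.2, 0],
  [0, 0, 2, 0],
  [0, 0, 2.8, 0],
  [0, 0, 3.4, 0],
  [0, 0, 3.8, 0],
  [0, 0, 4, 0],
  [0, 0, 4, 0],
])

```text
clock: 16.3
position: [0.5123, 0.3098, 0.0427]
ee_rot: [-0.001, 0.442, 0.897, -0.001]
contact_force: [-3.2, -1.7, 7.1]
width: 0.0595
gripper_force: 44.1
```

Call:
drive_tool([
  [0, 0, 0.02, 0],
  [0, 0, 0.02, 0],
  [0, 0, 0.02, 0],
  [0, 0, 0.02, 0],
  [0, 0, 0.02, 0],
  [0, 0, 0.02, 0],
  [0, 0, 0.02, 0],
  [0, 0, 0.02, 0],
], grip=76)

```text
clock: 16.97
position: [0.5133, 0.3102, 0.0412]
ee_rot: [0.0, 0.442, 0.897, 0.0]
contact_force: [0.3, -0.2, -0.0]
width: 0.076
gripper_force: 0.0
```

Call:
drive_tool([
  [0, 0, -0.3, 0],
  [0, 0, -1, 0],
  [0, 0, -2, 0],
  [0, 0, -3, 0],
  [0, 0, -4, 0],
  [0, 0, -5, 0],
  [0, 0, -5.3, 0],
  [0, 0, -5.3, 0],
])

```text
clock: 17.63
position: [0.5146, 0.3109, 0.1767]
ee_rot: [0.002, 0.442, 0.897, 0.002]
contact_force: [0.2, -0.0, 0.1]
width: 0.0758
gripper_force: 0.0
```

```bash
python3 - <<'E'
from plan import *
plan((.4517,.107,.13,79),(.4517,.107,.025,79))
from rig import eyes; import cv2
p,d=eyes.get_image('top'); cv2.imwrite('pics/t3.png',cv2.resize(p[40:290,40:350,::-1],None,fx=2,fy=2))
E
```

```text
at [0.5146 0.3109 0.1767] 37.6 q6 -0.23 w 0.0758 t 17.63 f 0.0
[-4.93, -6.97, 1.87] -6.9 dist mm 218 | xt check [-0.61  0.79  0.  ]
[0.0, 0.0, 4.2] -0.0 dist mm 104 | xt check [-0.98  0.19  0.  ]
```

View pics/t3.png

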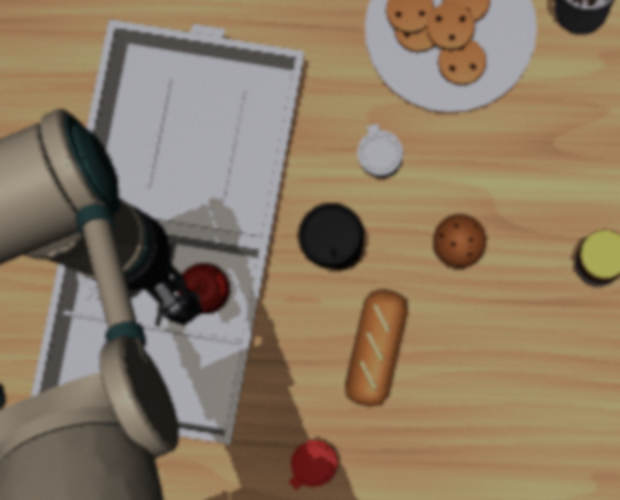

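The top crop shows the apple (205,288) in the right small compartment and everything else in place. Next is the roll at (377,347).

Call:
drive_tool([
  [-0.3, -0.4, 0.1, -0.5],
  [-1, -1.4, 0.3, -1.5],
  [-1.8, -2.6, 0.7, -2.6],
  [-2.8, -3.9, 1, -3.8],
  [-3.7, -5.2, 1.4, -5],
  [-4.5, -6.3, 1.7, -6.1],
  [-4.95, -7, 1.8, -6.9],
  [-4.95, -7, 1.8, -6.9],
], grip=85)

```text
clock: 18.35
position: [0.4453, 0.1018, 0.1259]
ee_rot: [-0.004, 0.096, 0.995, -0.002]
contact_force: [-1.0, 0.1, 0.2]
width: 0.0851
gripper_force: 0.0
```

Call:
drive_tool([
  [0, 0, 0, 0],
  [0, 0, 0, 0],
  [0, 0, 0, 0],
  [0, 0, 0, 0],
  [0, 0, 0, 0],
  [0, 0, 0, 0],
  [0, 0, 0, 0],
  [0, 0, 0, 0],
])

```text
clock: 19.02
position: [0.45, 0.1056, 0.1288]
ee_rot: [0.0, 0.096, 0.995, 0.0]
contact_force: [0.3, 0.4, 0.0]
width: 0.0853
gripper_force: 0.0
```

```bash
python3 - <<'E'
from wr import *
c=eyes.camera_info('wrist'); p,d=eyes.get_image('wrist')
W=cloud(p,d,c); m=(W[...,2]>.02)&(W[...,2]<.06)&(abs(W[...,0]-.4517)<.09)&(abs(W[...,1]-.107)<.05)
(cc,s,a)=cv2.minAreaRect((W[m][:,:2]*1000).astype(np.float32)); print(cc,s,a)
plan((.4517,.107,.025,79))
E
```

```text
(464.1459655761719, 107.14399719238281) (165.46389770507812, 81.77931213378906) 6.7081193923950195
at [0.45   0.1056 0.1288] 79.0 q6 -1.30 w 0.0849 t 19.07 f 0.0
[-0.05, 0.07, 4.15] 0.0 dist mm 103 | xt check [-0.98  0.19  0.  ]
```

Call:
drive_tool([
  [-0.05, 0.07, 0.5, 0],
  [-0.05, 0.07, 1.3, 0],
  [-0.05, 0.07, 2.2, 0],
  [-0.05, 0.07, 3, 0],
  [-0.05, 0.07, 3.7, 0],
  [-0.05, 0.07, 4.1, 0],
  [-0.05, 0.07, 4.15, 0],
  [-0.05, 0.07, 4.15, 0],
])

```text
clock: 19.73
position: [0.4513, 0.1068, 0.0246]
ee_rot: [-0.001, 0.096, 0.995, -0.0]
contact_force: [-0.4, 0.6, 0.9]
width: 0.0848
gripper_force: 0.0
```

Call:
drive_tool([
  [0, 0, 0, 0],
  [0, 0, 0, 0],
  [0, 0, 0, 0],
  [0, 0, 0, 0],
  [0, 0, 0, 0],
  [0, 0, 0, 0],
  [0, 0, 0, 0],
  [0, 0, 0, 0],
], grip=35)

```text
clock: 20.4
position: [0.4524, 0.1069, 0.026]
ee_rot: [0.001, 0.096, 0.995, 0.0]
contact_force: [-0.8, -0.3, 6.2]
width: 0.0536
gripper_force: 43.2
```

Call:
drive_tool([
  [0, 0, -0.2, 0],
  [0, 0, -0.6, 0],
  [0, 0, -1, 0],
  [0, 0, -1, 0],
  [0, 0, -1, 0],
  [0, 0, -1, 0],
  [0, 0, -1, 0],
  [0, 0, -1, 0],
])

```text
clock: 21.07
position: [0.4511, 0.1068, 0.0495]
ee_rot: [-0.001, 0.096, 0.995, -0.0]
contact_force: [0.6, 0.1, -0.8]
width: 0.0536
gripper_force: 42.5
```

```bash
python3 - <<'E'
from wr import *
wr('roll2',.45,.107,.031,.02,.11)
plan((.4517,.107,.12,79),(.4149,.3768,.12,-7.5),(.4149,.3768,.03,-7.5))
E
```

```text
roll2 [0.4375 0.1096] 857 1504 54139 z [0.051 0.065 0.107]
at [0.4512 0.1068 0.0495] 79.0 q6 -1.30 w 0.0536 t 21.12 f 42.5
[-0.02, 0.01, -2.82] -0.0 dist mm 70 | xt check [-0.98  0.19  0.  ]
[3.51, 10.31, 0.0] 14.41 dist mm 272 | xt check [-0.98  0.19  0.  ]
[0.0, 0.0, 3.6] 0.0 dist mm 90 | xt check [0.13 0.99 0.  ]
```

View pics/w_roll2.png

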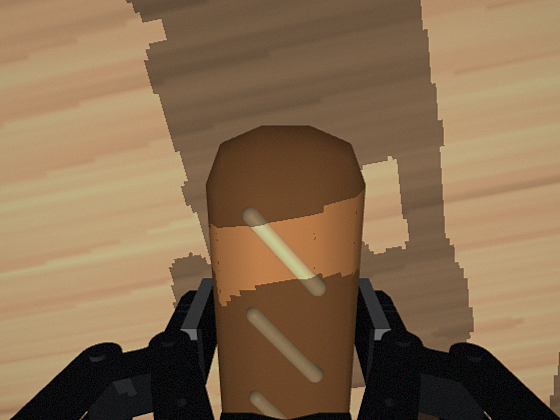

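The wrist view shows the roll held centrally between the pads and level, so I'll carry it with a turn in two calls.

```bash
python3 - <<'E'
from plan import *
plan((.4512,.107,.147,79),(.433,.24,.147,35.8),(.4149,.3768,.12,-7.5),(.4149,.3768,.03,-7.5))
E
```

```text
at [0.4512 0.1068 0.0495] 79.0 q6 -1.30 w 0.0536 t 21.12 f 42.5
[0.0, 0.01, -3.9] -0.0 dist mm 97 | xt check [-0.98  0.19  0.  ]
[1.73, 5.08, 0.0] 7.2 dist mm 134 | xt check [-0.98  0.19  0.  ]
[4.86, 2.61, 1.08] 7.21 dist mm 140 | xt check [-0.58  0.81  0.  ]
[0.0, -0.0, 3.6] 0.0 dist mm 90 | xt check [0.13 0.99 0.  ]
```

Call:
drive_tool([
  [0, 0, -0.3, 0],
  [0, 0, -1, 0],
  [0, 0, -1.9, 0],
  [0, 0, -2.8, 0],
  [0, 0, -3.5, 0],
  [0, 0, -3.9, 0],
  [0, 0, -3.9, 0],
  [0, 0, -3.9, 0],
])

```text
clock: 21.78
position: [0.4517, 0.1069, 0.148]
ee_rot: [0.001, 0.096, 0.995, 0.0]
contact_force: [-0.2, -1.1, -1.8]
width: 0.0538
gripper_force: 42.4
```

Call:
drive_tool([
  [0.1, 0.2, 0, 0.3],
  [0.3, 0.8, 0, 1.2],
  [0.6, 1.7, 0, 2.3],
  [0.9, 2.6, 0, 3.5],
  [1.2, 3.5, 0, 4.7],
  [1.5, 4.4, 0, 5.9],
  [1.7, 5, 0, 6.9],
  [1.73, 5.08, 0, 7.2],
])

```text
clock: 22.45
position: [0.4322, 0.242, 0.1461]
ee_rot: [-0.001, 0.457, 0.89, -0.0]
contact_force: [0.3, -0.7, -2.0]
width: 0.0535
gripper_force: 42.5
```

Call:
drive_tool([
  [0.2, 0.1, 0, 0.3],
  [0.8, 0.4, 0.1, 1.2],
  [1.6, 0.9, 0.3, 2.3],
  [2.5, 1.3, 0.5, 3.5],
  [3.4, 1.8, 0.7, 4.7],
  [4.2, 2.3, 0.9, 5.9],
  [4.8, 2.6, 1, 6.9],
  [4.86, 2.6, 1, 7.2],
])

```text
clock: 23.12
position: [0.4139, 0.3788, 0.1202]
ee_rot: [-0.001, 0.752, 0.659, -0.001]
contact_force: [-0.4, 0.4, -1.3]
width: 0.0535
gripper_force: 42.4
```

Call:
drive_tool([
  [0, 0, 0, 0],
  [0, 0, 0, 0],
  [0, 0, 0, 0],
  [0, 0, 0, 0],
  [0, 0, 0, 0],
  [0, 0, 0, 0],
  [0, 0, 0, 0],
  [0, 0, 0, 0],
])

```text
clock: 23.78
position: [0.4152, 0.3762, 0.1227]
ee_rot: [-0.0, 0.751, 0.66, 0.0]
contact_force: [0.2, -0.6, -1.6]
width: 0.0539
gripper_force: 42.4
```

```bash
python3 - <<'E'
from wr import *
wr('roll3',.45,.107,.031,.02,.11)
plan((.4149,.3768,.03,-7.5))
E
```

```text
few 0
at [0.4152 0.3762 0.1226] 172.6 q6 0.74 w 0.0535 t 23.83 f 42.4
[0.02, -0.01, 3.71] 0.01 dist mm 92 | xt check [0.13 0.99 0.  ]
```

View pics/w_roll3.png

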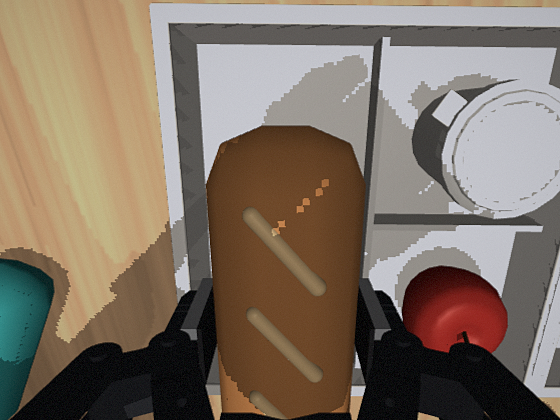

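The wrist view shows the roll (286) centred over the long compartment (197–375), parallel to the walls. The tub (510,150) is upright and the apple (455,310) is in place. Lowering it now.

Call:
drive_tool([
  [0, 0, 0.4, 0],
  [0, 0, 1.1, 0],
  [0, 0, 1.9, 0],
  [0, 0, 2.6, 0],
  [0, 0, 3.2, 0],
  [0, 0, 3.5, 0],
  [0, 0, 3.68, 0],
  [0, 0, 3.68, 0],
])

```text
clock: 24.5
position: [0.4148, 0.3762, 0.0305]
ee_rot: [-0.0, 0.751, 0.66, -0.0]
contact_force: [0.0, -0.2, -1.8]
width: 0.0536
gripper_force: 42.6
```

Call:
drive_tool([
  [0, 0, 0, 0],
  [0, 0, 0, 0],
  [0, 0, 0, 0],
  [0, 0, 0, 0],
  [0, 0, 0, 0],
  [0, 0, 0, 0],
  [0, 0, 0, 0],
  [0, 0, 0, 0],
], grip=63)

```text
clock: 25.17
position: [0.4151, 0.3764, 0.0305]
ee_rot: [-0.0, 0.751, 0.66, 0.0]
contact_force: [1.0, 0.8, -0.1]
width: 0.0628
gripper_force: 0.0
```

Call:
drive_tool([
  [0, 0, -0.3, 0],
  [0, 0, -1, 0],
  [0, 0, -2, 0],
  [0, 0, -3, 0],
  [0, 0, -4, 0],
  [0, 0, -5, 0],
  [0, 0, -6, 0],
  [0, 0, -6, 0],
])

```text
clock: 25.83
position: [0.4176, 0.3782, 0.1864]
ee_rot: [0.001, 0.751, 0.66, 0.005]
contact_force: [1.2, 1.1, 0.8]
width: 0.063
gripper_force: 0.0
```

```bash
python3 - <<'E'
from plan import *
plan((.50,.25,.18,-2),(.5774,.0121,.14,4),(.5774,.0121,.047,4))
E
```

```text
at [0.4176 0.3782 0.1864] 172.6 q6 0.74 w 0.0630 t 25.83 f 0.0
[-4.66, 3.93, 0.26] -0.9 dist mm 152 | xt check [0.13 0.99 0.  ]
[-9.4, 3.43, 1.6] -1.0 dist mm 253 | xt check [0.04 1.   0.  ]
[-0.0, -0.0, 3.72] -0.0 dist mm 92 | xt check [-0.07  1.    0.  ]
```

Call:
drive_tool([
  [-0.3, 0.2, 0, 0],
  [-1, 0.8, 0, -0.2],
  [-1.9, 1.6, 0.1, -0.4],
  [-2.8, 2.4, 0.1, -0.6],
  [-3.6, 3.1, 0.2, -0.8],
  [-4.3, 3.6, 0.2, -0.9],
  [-4.65, 3.9, 0.2, -0.9],
  [-4.65, 3.9, 0.2, -0.9],
], grip=85)

```text
clock: 26.5
position: [0.4974, 0.246, 0.1743]
ee_rot: [-0.0, 0.721, 0.693, -0.001]
contact_force: [0.6, 0.4, -0.6]
width: 0.0848
gripper_force: 0.0
```

Call:
drive_tool([
  [-0.5, 0.2, 0, 0],
  [-1.8, 0.7, 0, -0.2],
  [-3.3, 1.2, 0.1, -0.4],
  [-4.9, 1.8, 0.2, -0.6],
  [-6.5, 2.4, 0.5, -0.8],
  [-8, 2.9, 1, -1],
  [-9.1, 3.3, 1.4, -1],
  [-9.4, 3.4, 1.6, -1],
])

```text
clock: 27.17
position: [0.5741, 0.0066, 0.134]
ee_rot: [0.0, 0.683, 0.73, -0.001]
contact_force: [-0.1, 0.6, 0.2]
width: 0.0847
gripper_force: 0.0
```

Call:
drive_tool([
  [0, 0, 0, 0],
  [0, 0, 0, 0],
  [0, 0, 0, 0],
  [0, 0, 0, 0],
  [0, 0, 0, 0],
  [0, 0, 0, 0],
  [0, 0, 0, 0],
  [0, 0, 0, 0],
])

```text
clock: 27.83
position: [0.5734, 0.0111, 0.1357]
ee_rot: [0.0, 0.682, 0.732, 0.0]
contact_force: [0.6, -0.5, 0.3]
width: 0.085
gripper_force: 0.0
```

```bash
python3 - <<'E'
from wr import *
wr('muffin',.577,.012,.032,.03,.08)
plan((.5774,.0121,.047,4))
E
```

```text
muffin [0.5775 0.0104] 1653 1653 8265 z [0.047 0.057 0.062]
at [0.5734 0.011  0.1356] 4.0 q6 -0.17 w 0.0849 t 27.88 f 0.0
[0.03, 0.16, 3.54] 0.0 dist mm 88 | xt check [-0.07  1.    0.  ]
```

Call:
drive_tool([
  [0, 0.16, 0.4, 0],
  [0, 0.16, 1.1, 0],
  [0, 0.16, 1.9, 0],
  [0, 0.16, 2.6, 0],
  [0, 0.16, 3.2, 0],
  [0, 0.16, 3.5, 0],
  [0, 0.16, 3.55, 0],
  [0, 0.16, 3.55, 0],
])

```text
clock: 28.55
position: [0.5774, 0.0109, 0.0461]
ee_rot: [-0.0, 0.682, 0.731, -0.0]
contact_force: [-0.2, -0.4, 0.3]
width: 0.0851
gripper_force: 0.0
```

Call:
drive_tool([
  [0, 0, 0, 0],
  [0, 0, 0, 0],
  [0, 0, 0, 0],
  [0, 0, 0, 0],
  [0, 0, 0, 0],
  [0, 0, 0, 0],
  [0, 0, 0, 0],
  [0, 0, 0, 0],
], grip=45)

```text
clock: 29.22
position: [0.5783, 0.0108, 0.0483]
ee_rot: [0.001, 0.682, 0.731, 0.001]
contact_force: [-1.0, -0.5, 6.8]
width: 0.0617
gripper_force: 43.6
```

Call:
drive_tool([
  [0, 0, -0.2, 0],
  [0, 0, -0.6, 0],
  [0, 0, -1, 0],
  [0, 0, -1, 0],
  [0, 0, -1, 0],
  [0, 0, -1, 0],
  [0, 0, -1, 0],
  [0, 0, -1, 0],
])

```text
clock: 29.88
position: [0.577, 0.011, 0.0713]
ee_rot: [-0.0, 0.682, 0.731, -0.0]
contact_force: [-0.1, 0.6, -0.7]
width: 0.0613
gripper_force: 43.8
```

```bash
python3 - <<'E'
from wr import *
wr('muffin2',.577,.012,.032,.05,.12)
plan((.5774,.0121,.19,4),(.5036,-.14,.2,4),(.5036,-.3118,.15,4),(.5036,-.3118,.052,4))
E
```

```text
muffin2 [0.5827 0.018 ] 1015 1507 34661 z [0.068 0.083 0.119]
at [0.5771 0.0109 0.0713] 4.0 q6 -0.17 w 0.0616 t 29.93 f 43.8
[0.05, 0.02, -4.75] -0.0 dist mm 118 | xt check [-0.07  1.    0.  ]
[-5.87, -3.37, -0.4] -0.0 dist mm 169 | xt check [-0.07  1.    0.  ]
[-6.85, -0.48, 2.0] -0.0 dist mm 178 | xt check [-0.07  1.    0.  ]
[-0.0, 0.0, 3.92] -0.0 dist mm 98 | xt check [-0.07  1.    0.  ]
```

View pics/w_muffin2.png

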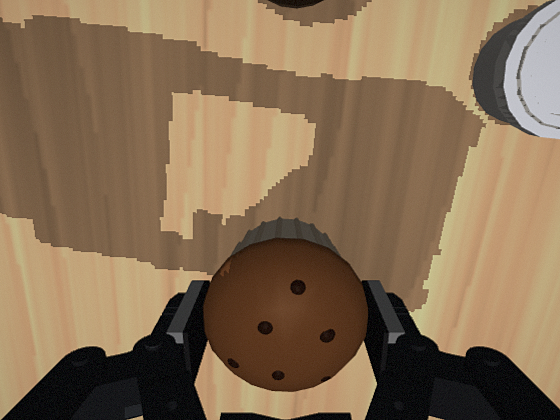

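The wrist view shows the muffin (287,310) held centrally and upright, so I'll carry it to the snack box.

Call:
drive_tool([
  [0, 0, -0.3, 0],
  [0, 0, -1, 0],
  [0, 0, -1.9, 0],
  [0, 0, -2.8, 0],
  [0, 0, -3.7, 0],
  [0, 0, -4.4, 0],
  [0, 0, -4.75, 0],
  [0, 0, -4.75, 0],
])

```text
clock: 30.6
position: [0.5787, 0.0108, 0.193]
ee_rot: [0.002, 0.682, 0.731, 0.002]
contact_force: [0.4, 0.2, -0.8]
width: 0.0619
gripper_force: 43.8
```

Call:
drive_tool([
  [-0.3, -0.2, 0, 0],
  [-1.1, -0.6, -0.1, 0],
  [-2.1, -1.2, -0.2, 0],
  [-3.1, -1.8, -0.3, 0],
  [-4.1, -2.4, -0.4, 0],
  [-5, -2.9, -0.4, 0],
  [-5.6, -3.2, -0.4, 0],
  [-5.85, -3.35, -0.4, 0],
])

```text
clock: 31.27
position: [0.5017, -0.1429, 0.1988]
ee_rot: [-0.001, 0.683, 0.73, -0.001]
contact_force: [-0.3, 0.3, -0.8]
width: 0.0612
gripper_force: 43.8
```

Call:
drive_tool([
  [-0.4, 0, 0, 0],
  [-1.3, -0.1, 0.2, 0],
  [-2.4, -0.2, 0.5, 0],
  [-3.6, -0.3, 0.9, 0],
  [-4.8, -0.3, 1.3, 0],
  [-5.9, -0.4, 1.7, 0],
  [-6.7, -0.5, 2, 0],
  [-6.85, -0.5, 2, 0],
])

```text
clock: 31.93
position: [0.5029, -0.3152, 0.1476]
ee_rot: [-0.001, 0.683, 0.731, -0.001]
contact_force: [-0.2, 0.6, -1.3]
width: 0.0613
gripper_force: 43.8
```

Call:
drive_tool([
  [0, 0, 0, 0],
  [0, 0, 0, 0],
  [0, 0, 0, 0],
  [0, 0, 0, 0],
  [0, 0, 0, 0],
  [0, 0, 0, 0],
  [0, 0, 0, 0],
  [0, 0, 0, 0],
])

```text
clock: 32.6
position: [0.5035, -0.3122, 0.1507]
ee_rot: [0.0, 0.682, 0.731, 0.0]
contact_force: [-0.1, 0.1, -0.9]
width: 0.0618
gripper_force: 43.8
```

```bash
python3 - <<'E'
from plan import *
plan((.5036,-.3118,.0513,4))
E
```

```text
at [ 0.5035 -0.3122  0.1507] 4.0 q6 -0.74 w 0.0618 t 32.60 f 43.8
[0.02, 0.0, 3.98] 0.0 dist mm 99 | xt check [-0.07  1.    0.  ]
```

Call:
drive_tool([
  [0, 0, 0.4, 0],
  [0, 0, 1.2, 0],
  [0, 0, 2, 0],
  [0, 0, 2.8, 0],
  [0, 0, 3.4, 0],
  [0, 0, 3.8, 0],
  [0, 0, 3.98, 0],
  [0, 0, 3.98, 0],
])

```text
clock: 33.27
position: [0.5029, -0.3123, 0.0516]
ee_rot: [-0.001, 0.682, 0.731, -0.0]
contact_force: [-2.7, 1.5, 4.9]
width: 0.0613
gripper_force: 44.9
```

Call:
drive_tool([
  [0, 0, 0, 0],
  [0, 0, 0, 0],
  [0, 0, 0, 0],
  [0, 0, 0, 0],
  [0, 0, 0, 0],
  [0, 0, 0, 0],
  [0, 0, 0, 0],
  [0, 0, 0, 0],
], grip=76)

```text
clock: 33.93
position: [0.5034, -0.3125, 0.0509]
ee_rot: [-0.0, 0.682, 0.731, 0.0]
contact_force: [-0.7, -0.7, 1.4]
width: 0.076
gripper_force: 0.0
```

Call:
drive_tool([
  [0, 0, -0.3, 0],
  [0, 0, -1, 0],
  [0, 0, -2, 0],
  [0, 0, -3, 0],
  [0, 0, -4, 0],
  [0, 0, -5, 0],
  [0, 0, -5.8, 0],
  [0, 0, -5.8, 0],
])

```text
clock: 34.6
position: [0.5056, -0.3141, 0.2014]
ee_rot: [0.005, 0.682, 0.731, 0.0]
contact_force: [0.0, -0.6, 0.8]
width: 0.0762
gripper_force: 0.0
```

```bash
python3 - <<'E'
from plan import *
plan((.59,-.10,.195,4),(.6835,.11,.13,4),(.6835,.11,.034,4))
E
```

```text
at [ 0.5056 -0.3141  0.2014] 4.0 q6 -0.74 w 0.0762 t 34.60 f 0.0
[8.31, 3.96, 0.26] -0.0 dist mm 230 | xt check [-0.07  1.    0.  ]
[8.12, 4.32, 2.6] -0.0 dist mm 238 | xt check [-0.07  1.    0.  ]
[-0.0, -0.0, 3.84] -0.0 dist mm 95 | xt check [-0.07  1.    0.  ]
```

Call:
drive_tool([
  [0.4, 0.2, 0, 0],
  [1.5, 0.7, 0, 0],
  [2.9, 1.4, 0, 0],
  [4.3, 2.1, 0, 0],
  [5.7, 2.7, 0, 0],
  [7, 3.3, 0, 0],
  [8, 3.8, 0, 0],
  [8.3, 4, 0, 0],
], grip=85)

```text
clock: 35.27
position: [0.5887, -0.0933, 0.1942]
ee_rot: [-0.002, 0.681, 0.733, 0.0]
contact_force: [-0.2, -0.5, 0.1]
width: 0.0847
gripper_force: 0.0
```

Call:
drive_tool([
  [0.4, 0.2, 0.1, 0],
  [1.5, 0.8, 0.4, 0],
  [2.8, 1.5, 0.8, 0],
  [4.2, 2.2, 1.3, 0],
  [5.6, 3, 1.8, 0],
  [6.9, 3.7, 2.2, 0],
  [7.9, 4.2, 2.5, 0],
  [8.1, 4.3, 2.6, 0],
])

```text
clock: 35.93
position: [0.6822, 0.1149, 0.1278]
ee_rot: [-0.002, 0.681, 0.732, -0.0]
contact_force: [-0.1, -0.7, -0.5]
width: 0.085
gripper_force: 0.0
```

Call:
drive_tool([
  [0, 0, 0, 0],
  [0, 0, 0, 0],
  [0, 0, 0, 0],
  [0, 0, 0, 0],
  [0, 0, 0, 0],
  [0, 0, 0, 0],
  [0, 0, 0, 0],
  [0, 0, 0, 0],
])

```text
clock: 36.6
position: [0.682, 0.1105, 0.1313]
ee_rot: [0.0, 0.682, 0.731, 0.0]
contact_force: [0.1, 0.1, -0.1]
width: 0.0851
gripper_force: 0.0
```

```bash
python3 - <<'E'
from wr import *
wr('small',.6835,.11,.027,.025,.045)
plan((.6835,.11,.033,4))
E
```

```text
small [0.6829 0.1088] 1426 1509 6036 z [0.032 0.036 0.038]
at [0.682  0.1106 0.1312] 4.0 q6 -0.01 w 0.0853 t 36.65 f 0.0
[-0.03, 0.06, 3.93] -0.01 dist mm 98 | xt check [-0.07  1.    0.  ]
```

Call:
drive_tool([
  [-0.05, 0.06, 0.4, 0],
  [-0.05, 0.06, 1.2, 0],
  [-0.05, 0.06, 2, 0],
  [-0.05, 0.06, 2.8, 0],
  [-0.05, 0.06, 3.4, 0],
  [-0.05, 0.06, 3.8, 0],
  [-0.05, 0.06, 3.95, 0],
  [-0.05, 0.06, 3.95, 0],
])

```text
clock: 37.32
position: [0.683, 0.1097, 0.0309]
ee_rot: [-0.001, 0.682, 0.731, -0.001]
contact_force: [0.8, 0.2, 0.5]
width: 0.0851
gripper_force: 0.0
```

Call:
drive_tool([
  [0, 0, 0, 0],
  [0, 0, 0, 0],
  [0, 0, 0, 0],
  [0, 0, 0, 0],
  [0, 0, 0, 0],
  [0, 0, 0, 0],
  [0, 0, 0, 0],
  [0, 0, 0, 0],
], grip=35)

```text
clock: 37.98
position: [0.6846, 0.1099, 0.0338]
ee_rot: [0.001, 0.682, 0.731, 0.001]
contact_force: [-0.2, 0.2, 5.6]
width: 0.0523
gripper_force: 42.2
```

Call:
drive_tool([
  [0, 0, -0.2, 0],
  [0, 0, -0.6, 0],
  [0, 0, -1, 0],
  [0, 0, -1, 0],
  [0, 0, -1, 0],
  [0, 0, -1, 0],
  [0, 0, -1, 0],
  [0, 0, -1, 0],
])

```text
clock: 38.65
position: [0.6831, 0.1097, 0.0567]
ee_rot: [-0.0, 0.682, 0.731, -0.0]
contact_force: [-0.6, 0.2, -0.5]
width: 0.0519
gripper_force: 41.9
```

```bash
python3 - <<'E'
from wr import *
wr('small2',.683,.109,.027,.05,.12)
plan((.683,.11,.19,4),(.56,-.08,.2,4),(.5098,-.24,.2,4),(.5098,-.4016,.13,4))
E
```

```text
small2 [0.6878 0.1151] 767 1501 37516 z [0.057 0.075 0.115]
at [0.6832 0.1097 0.0567] 4.0 q6 -0.01 w 0.0520 t 38.70 f 41.9
[0.01, -0.01, -5.33] -0.0 dist mm 133 | xt check [-0.07  1.    0.  ]
[-7.24, -5.43, -0.4] -0.0 dist mm 226 | xt check [-0.07  1.    0.  ]
[-6.24, -2.45, -0.0] -0.0 dist mm 167 | xt check [-0.07  1.    0.  ]
[-6.45, -0.45, 2.8] -0.0 dist mm 176 | xt check [-0.07  1.    0.  ]
```

View pics/w_small2.png

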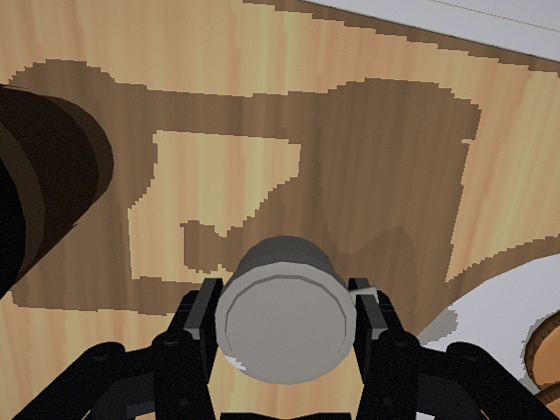

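The wrist view shows the small tub (287,315) held at its lid and upright. I'll carry it over the muffin at height.

Call:
drive_tool([
  [0, 0, -0.3, 0],
  [0, 0, -1, 0],
  [0, 0, -2, 0],
  [0, 0, -3, 0],
  [0, 0, -4, 0],
  [0, 0, -4.9, 0],
  [0, 0, -5.3, 0],
  [0, 0, -5.3, 0],
])

```text
clock: 39.37
position: [0.6852, 0.1099, 0.1933]
ee_rot: [0.002, 0.682, 0.731, 0.002]
contact_force: [0.3, -0.5, -0.4]
width: 0.0518
gripper_force: 41.9
```

Call:
drive_tool([
  [-0.4, -0.3, 0, 0],
  [-1.4, -1, -0.1, 0],
  [-2.6, -1.9, -0.2, 0],
  [-3.8, -2.8, -0.3, 0],
  [-5, -3.7, -0.4, 0],
  [-6.1, -4.6, -0.4, 0],
  [-7, -5.2, -0.4, 0],
  [-7.25, -5.4, -0.4, 0],
])

```text
clock: 40.03
position: [0.5571, -0.0837, 0.1976]
ee_rot: [-0.002, 0.683, 0.73, -0.002]
contact_force: [-0.4, -0.1, -0.9]
width: 0.052
gripper_force: 41.9
```

Call:
drive_tool([
  [-0.3, -0.1, 0, 0],
  [-1.1, -0.4, 0, 0],
  [-2.1, -0.8, 0, 0],
  [-3.2, -1.3, 0, 0],
  [-4.3, -1.7, 0, 0],
  [-5.3, -2.1, 0, 0],
  [-6, -2.4, 0, 0],
  [-6.25, -2.45, 0, 0],
])

```text
clock: 40.7
position: [0.5105, -0.2424, 0.1985]
ee_rot: [-0.001, 0.683, 0.731, -0.001]
contact_force: [1.0, 0.1, -1.0]
width: 0.0524
gripper_force: 41.9
```

Call:
drive_tool([
  [-0.4, 0, 0, 0],
  [-1.3, -0.1, 0, 0],
  [-2.4, -0.2, 0.2, 0],
  [-3.6, -0.2, 0.6, 0],
  [-4.8, -0.3, 1.2, 0],
  [-5.8, -0.4, 2, 0],
  [-6.4, -0.45, 2.6, 0],
  [-6.45, -0.45, 2.8, 0],
])

```text
clock: 41.37
position: [0.5108, -0.4033, 0.126]
ee_rot: [-0.002, 0.683, 0.731, -0.0]
contact_force: [0.1, 1.2, -0.2]
width: 0.0524
gripper_force: 41.9
```

Call:
drive_tool([
  [0, 0, 0, 0],
  [0, 0, 0, 0],
  [0, 0, 0, 0],
  [0, 0, 0, 0],
  [0, 0, 0, 0],
  [0, 0, 0, 0],
  [0, 0, 0, 0],
  [0, 0, 0, 0],
])

```text
clock: 42.03
position: [0.5113, -0.402, 0.1301]
ee_rot: [0.0, 0.682, 0.731, 0.0]
contact_force: [-0.1, -0.4, 0.3]
width: 0.0522
gripper_force: 41.9
```

```bash
python3 - <<'E'
from wr import *
wr('place',.5036,-.3118,.032,.03,.09)
plan((.5098,-.4016,.0365,4))
E
```

```text
place [ 0.5034 -0.3133] 1665 1665 13314 z [0.052 0.062 0.066]
at [ 0.5112 -0.4021  0.13  ] 4.0 q6 -0.84 w 0.0522 t 42.08 f 41.9
[0.02, -0.06, 3.74] -0.0 dist mm 93 | xt check [-0.07  1.    0.  ]
```

View pics/w_place.png

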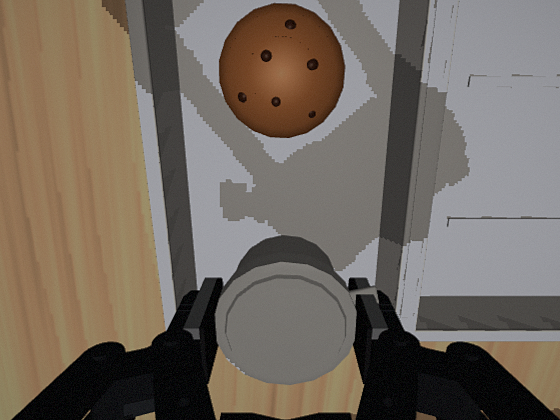

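The wrist view shows the muffin (282,70) standing upright on the floor at (.503,−.313), and the tub over free floor between the walls (190–385). Lowering the tub.

Call:
drive_tool([
  [0, -0.06, 0.4, 0],
  [0, -0.06, 1.2, 0],
  [0, -0.06, 2, 0],
  [0, -0.06, 2.7, 0],
  [0, -0.06, 3.2, 0],
  [0, -0.06, 3.6, 0],
  [0, -0.06, 3.74, 0],
  [0, -0.06, 3.74, 0],
])

```text
clock: 42.75
position: [0.509, -0.402, 0.037]
ee_rot: [-0.001, 0.682, 0.731, -0.0]
contact_force: [-3.6, 1.8, 7.1]
width: 0.0521
gripper_force: 43.3
```

Call:
drive_tool([
  [0, 0, 0, 0],
  [0, 0, 0, 0],
  [0, 0, 0, 0],
  [0, 0, 0, 0],
  [0, 0, 0, 0],
  [0, 0, 0, 0],
  [0, 0, 0, 0],
  [0, 0, 0, 0],
], grip=68)

```text
clock: 43.42
position: [0.5097, -0.4023, 0.0361]
ee_rot: [-0.0, 0.682, 0.731, 0.0]
contact_force: [1.4, 0.4, 0.3]
width: 0.0681
gripper_force: 0.0
```

Call:
drive_tool([
  [0, 0, -0.3, 0],
  [0, 0, -1, 0],
  [0, 0, -2, 0],
  [0, 0, -3, 0],
  [0, 0, -4, 0],
  [0, 0, -5, 0],
  [0, 0, -6, 0],
  [0, 0, -6, 0],
])

```text
clock: 44.08
position: [0.5119, -0.4044, 0.1929]
ee_rot: [0.006, 0.682, 0.731, -0.0]
contact_force: [-0.4, -0.9, 0.4]
width: 0.0682
gripper_force: 0.0
```

Call:
drive_tool([
  [0, -1, 0, 0],
  [0, -2.5, 0, 0],
  [0, -4, 0, 0],
  [0, -5, 0, 0],
  [0, -6, 0, 0],
  [0, -6, 0, 0],
  [0, -6, 0, 0],
  [0, -6, 0, 0],
])

```text
clock: 44.75
position: [0.3606, -0.413, 0.1865]
ee_rot: [0.001, 0.682, 0.731, 0.0]
contact_force: [0.3, -0.2, 0.6]
width: 0.068
gripper_force: 0.0
```

```bash
python3 - <<'E'
from wr import *
p,d=eyes.get_image('top'); c=eyes.camera_info('top'); W=cloud(p,d,c); cv2.imwrite('pics/t9.png',p[:,:,::-1])
B={'lunch':((.4674,.3699),-7.52),'snack':((.5067,-.3567),4.01)}
for n,b,x,y,zl in [('tall','lunch',.053,.053,.045),('apple','lunch',.053,-.053,.03),('roll','lunch',-.053,0,.02),('muffin','snack',0,.045,.03),('small','snack',0,-.045,.02)]:
    o,a=B[b]; a=np.radians(a); R=np.array([[np.cos(a),-np.sin(a)],[np.sin(a),np.cos(a)]])
    q=(W[...,:2]-np.array(o))@R; hy=.09 if n=='roll' else .04
    m=(abs(q[...,0]-x)<.04)&(abs(q[...,1]-y)<hy)&(W[...,2]>zl)&(W[...,2]<.12)
    print(n,m.sum(),q[m].mean(0).round(3),'z',np.percentile(W[m][:,2],[50,95]).round(3))
print(get_state()['position'])
E
```

```text
tall 701 [0.053 0.054] z [0.066 0.07 ]
apple 555 [ 0.052 -0.057] z [0.056 0.062]
roll 1294 [-0.052 -0.003] z [0.044 0.049]
muffin 598 [-0.001  0.049] z [0.061 0.068]
small 461 [ 0.001 -0.043] z [0.04  0.044]
[ 0.36091473 -0.41291526  0.18634946]
```

View pics/t9.png

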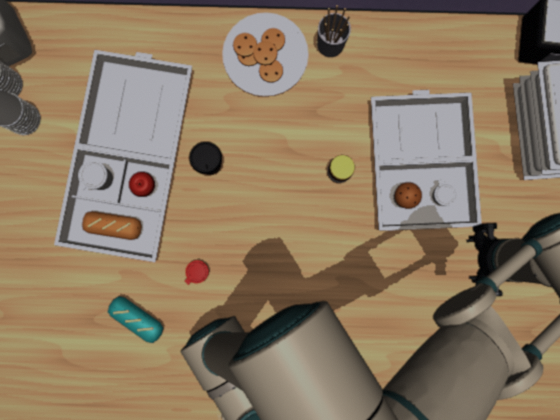

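The final view shows all five foods in place: tub (95,175), apple (142,184), roll (110,226), muffin (407,195) and small tub (444,195). All are within a few mm of target at the right heights, and the cup and jar have not moved. Handing in.

```bash
python3 -c "
from rig import order
print(order.sign_off())"
```

```text
the job is handed in; nothing more can be done
None
```

Both boxes are packed and the job is handed in at about 45 s of the 128 s allowed: the last top view showed all five foods within about 5 mm of target, with the cup and jar unmoved, but the sign-off returned no verdict.

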